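Count to the third gap of the pot rack and push the paint pot in

ROBOT

A 6-joint arm with a two-finger parallel gripper is mounted at the origin on the work surface. World frame = base frame: x ahead of the robot, y to its left, z up, the work surface at z = 0. Lengths are in m, angles in rad, forces in N, time in s.
With the tool pointing down it reaches from about 0.35 to 0.975 m from the base axis. Payload 17.4 kg.
Tool frame: the origin (TCP) lies between the finger pads; the fingertips stand 8 mm ahead of it and the grasp point (between the pads) lies 11 mm behind it (env.tip_reach is the z of the fingertips in the tool frame, in m); z points along the fingers, y is the line along which they close (so a half turn about z gives the same grasp; the last joint's range is limited). The gripper opens to 85 mm and grips with 20 to 120 N. Pads are 22 mm wide; open, the fingers measure 114 mm over their backs; the gripper's body (76 mm by 85 mm) begins 54 mm behind the grasp point. The pads swing forward as they close: fully open they stand 13 mm farther back than shut.
Start: joints at [1.082, 0.116, 1.442, -0, 1.584, -0.038], TCP at [0.294, 0.608, 0.239] pointing down, gripper open.
Joint ranges: [-2.83, 2.83], [-0.83, 2.19], [0.07, 2.5], [-1.14, 4.28], [0.01, 3], [-2.97, 2.97]. Speed limits (rad/s): [1.89, 1.89, 2.22, 3.14, 3.14, 3.14].

INTERFACE

Orientations are given as a rotation vector (axis times angle).
In Python, from cell import env, viewer, job gives the robot as it stands.
- The arm moves only by the shell command python3 -m creep 'ROWS' [FORCE]. ROWS is JSON, a list of rows, each a list of 7 numbers: the turn, a rotation vector about the world's x, y, z in rad, then the shift along the world's x, y, z in units of 25 mm (1.0 is 25 mm), then the finger opening in mm, from 0 to 85.4. A call has 1 to 20 rows; each row shifts and turns the commanded pose from where the row before left it; what a row does not reach is not made up. A row lasts 1/12 s, in which the tool goes at most 41.7 mm and 7.16 degrees, less where a joint would pass 70% of its speed; a pose out of reach is approached as far as the arm can. A call is refused whole if a number of a shift passes 1 or a number of a turn 0.125, either way. A call with a gripper value outside its range is refused whole. The fingers move at their own pace and stop on an object; FORCE is the grip in N (left out, the last holds). Time passes only in rows, so rows that do not move let the fingers close. It gives the time, the measured TCP pose, the force, the opening and the grip force at its end, in the units of the state.
- env.observe(): the state, without advancing time (a new reading comes with each control period).
- viewer.snapshot(name): name is "side" or "top"; returns the picture (400x640x3 uint8, blue, green, red); there is no depth.
- viewer.calibration(name): a dict with "vfov" (degrees; the focal length in pixels is half the picture's height over the tangent of half this angle, whatever the lens; pixels are square), "cx", "cy" (the principal point, pixels), "extrinsics" (4x4, takes a point from world to camera coordinates). Camera axes: x right, y down, z forward; pixel columns grow to the right and rows downward; lengths in m; the calibration is good to about 2 mm. A picture is of the moment at which its call begins. calibration takes no time and is no camera call.
- job.hand_in(): hands the job in; it is judged then, once.
The state is a dict: "t": time; "q": joint angles; "joint_velocities": joint speeds; "joint_torque": joint torques, N m; "tcp_pos": TCP position; "ee_rot": TCP orientation; "force": force on the tool from outside, world axes, zero at the start; "torque": the same for the moment, N m; "gripper_width": opening from 0.0 (shut) to 1.0 (fully open); "grasp_force": force on a finger pad.
Only numpy, scipy, OpenCV 4.12 (cv2) and the standard library are available. Lean on these libraries where they do the work, as an engineer would, in place of code of your own. Each camera call takes 0.05 s, during which the arm holds its last target. There are 200 camera calls.

TASK

Start from the end of the pot rack where the tall round-headed post stands and count its gaps with a fingertip: touch the divider that closes the first gap, then the one that closes the second, then the one that closes the third (the end wall beside the post does not count). Then push the paint pot that stands in front of the rack along the table into that third gap until it rests against the back board. Do not lift or tip it, and leave the other pots, the mug and the bottle where they are.

Things in the scene. Friction and masses are not known exactly. Their poses are not given: they have to be found in the camera images.
- rack: Fixed low wooden rack, a little askew. Origin on the table under its middle; y along its 444 mm length, x to the closed back. Seven boards (2 end walls at y ±216 mm, 5 dividers) 12 mm thick, 50 high, x -18 to +18, leave six 60 mm gaps centred at y ±36, ±108, ±180, open in front (-x) and above. Back board 40 high, front face at x = +18: a pot against it has its centre at x = -6.
- post: Turned wooden post, round-headed, 30 mm across, 90 high, fixed outside one end wall (rack x 0, y +238 or -238 mm, varies); origin at its foot. The count starts here: post at +y: touch divider1, divider2, divider3, third gap at rack y = +36 mm; post at -y: divider5, divider4, divider3, gap at y = -36.
- stub: Plain square wooden block, 28 x 28 mm, 30 mm high, fixed at the rack's other end. Origin at the centre of its underside.
- pot: The paint pot to push: round white lidded plastic pot, 48 mm in diameter (straight side up to 28 mm, lid 47 mm), 42 mm high, about 90 g, standing alone on the table, its side 26 to 76 mm in front of the dividers' front edges. Origin at the centre of its underside. Slides on the table with about 1 N or less of friction.
- pot_a: Same kind of pot, already standing in the rack (second gap from the +y end), loose. To be left alone.
- pot_b: Same kind of pot, already standing in the rack (second gap from the -y end), loose. To be left alone.
- mug: White mug, 80 mm across, 90 mm high, with a handle, standing on the table beyond the rack's +y end. Origin at the centre of its underside. To be left alone.
- varnish: Small amber bottle with a black cap, 52 mm across, 110 mm high, standing on the table beyond the rack's -y end. Origin at the centre of its underside. To be left alone.
- divider1: Rack divider 1 of 5, numbered from the rack's +y end: upright wooden board 12 mm thick, 36 mm deep, 50 mm high, fixed, at rack y = +144 mm. Origin at the centre of its foot, on the table; axes as the rack's.
- divider2: Rack divider 2 of 5, numbered from the rack's +y end: upright wooden board 12 mm thick, 36 mm deep, 50 mm high, fixed, at rack y = +72 mm. Origin at the centre of its foot, on the table; axes as the rack's.
- divider3: Rack divider 3 of 5, numbered from the rack's +y end: upright wooden board 12 mm thick, 36 mm deep, 50 mm high, fixed, at rack y = +0 mm. Origin at the centre of its foot, on the table; axes as the rack's.
- divider4: Rack divider 4 of 5, numbered from the rack's +y end: upright wooden board 12 mm thick, 36 mm deep, 50 mm high, fixed, at rack y = -72 mm. Origin at the centre of its foot, on the table; axes as the rack's.
- divider5: Rack divider 5 of 5, numbered from the rack's +y end: upright wooden board 12 mm thick, 36 mm deep, 50 mm high, fixed, at rack y = -144 mm. Origin at the centre of its foot, on the table; axes as the rack's.
Things that resemble listed ones, but are neither listed nor needed, are in the scene too. What is meant by the post is not purple, and is the smaller of those in its own colour.

How it is judged:
By the outcome, as a careful person would: the job done as asked, in the order asked, and still so for the second after the job is handed in, with the robot touching nothing.
It also fails if it takes over 67 s, if anything falls off the work surface, if the arm or the gripper's body presses on something with over 40 N, if the wrist force passes 120 N, or if a joint passes its speed limit or range.

## Working session

There is one attempt and no reset: what is moved stays moved. The work goes in short steps, Python scripts to look and compute and a shell command to move; the robot and the scene stay as the last step left them, time stands still between calls to the robot, and variables do not carry over. Pictures are saved under pics/ and viewed, at most 10 in all, crops included, and the job is handed in when it is done.

```bash
ls; mkdir -p pics; python3 - <<'E'
from cell import env,viewer,job
import cv2
for n in("top","side"):
    im=viewer.snapshot(n); cv2.imwrite(f"pics/{n}0.png",im)
    c=viewer.calibration(n); print(n,c)
print(env.observe(), env.tip_reach)
E
```

```text
pics
top {'vfov': 52.010931409749276, 'cx': 318.7671446587615, 'cy': 202.27607803690262, 'extrinsics': array([[ 0.060902  , -0.99812627, -0.00590741, -0.00717434],
       [-0.97784022, -0.05847448, -0.20102048,  0.55987395],
       [ 0.20029839,  0.01801906, -0.97956923,  0.96238544],
       [ 0.        ,  0.        ,  0.        ,  1.        ]])}
side {'vfov': 47.81830073653465, 'cx': 317.23332650246647, 'cy': 198.880010103717, 'extrinsics': array([[ 0.95791989, -0.2869593 , -0.00662154, -0.53261019],
       [-0.22878227, -0.74937701, -0.62136364,  0.1396782 ],
       [ 0.17334404,  0.59673148, -0.78349434,  1.11835152],
       [ 0.        ,  0.        ,  0.        ,  1.        ]])}
{'t': 0.1, 'q': array([ 1.08221003e+00,  1.16413653e-01,  1.44218478e+00, -1.41191497e-05,
        1.58399814e+00, -3.77794707e-02]), 'joint_velocities': array([ 0.00182933, -0.00079709,  0.00015205,  0.00036644,  0.00194134,
        0.00091015]), 'joint_torque': array([ 2.09876285e-03, -7.33656621e+01, -6.33789968e+01, -9.43675286e-05,
        5.29038967e-03, -4.64776838e-05]), 'tcp_pos': array([0.29401617, 0.60742401, 0.23866092]), 'ee_rot': array([-7.02089535e-01, -3.06188129e+00,  1.52830004e-03]), 'force': array([ 0.23269995, -0.01474108,  0.34201465]), 'torque': array([-0.01925003,  0.02275549, -0.06278385]), 'grasp_force': 0.0, 'gripper_width': 0.9978892242881637} 0.008
```

View pics/top0.png

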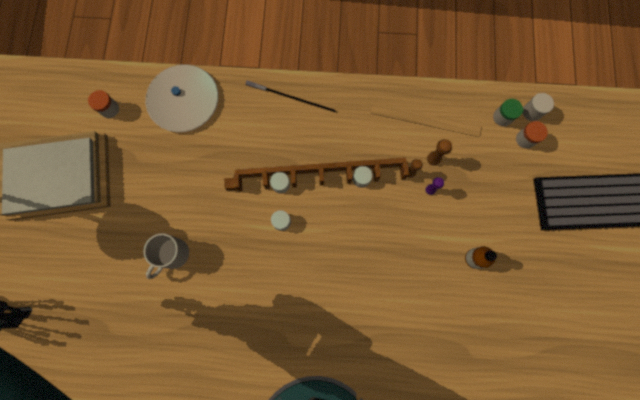

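View pics/side0.png

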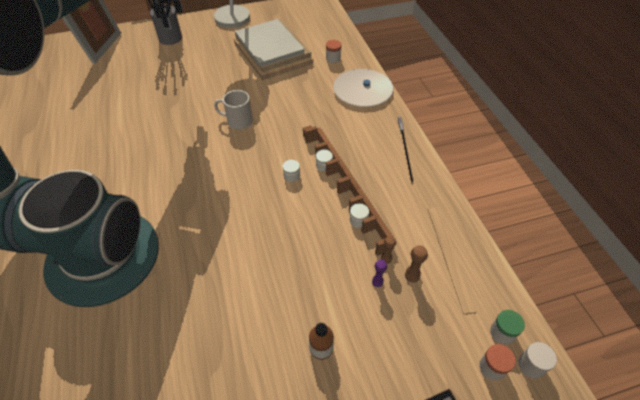

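Top view: rack runs (232,183) to (405,165), small brown post at its right (−y) end (415,165), larger brown (440,150) and purple (435,185) decoys; the pot is at (281,220). I'll enlarge both views.

```bash
python3 - <<'E'
import cv2
a=cv2.imread("pics/top0.png")[140:240,215:465]
b=cv2.imread("pics/side0.png")[110:300,260:450]
cv2.imwrite("pics/a.png",cv2.resize(a,None,fx=3.2,fy=3.2,interpolation=cv2.INTER_CUBIC))
cv2.imwrite("pics/b.png",cv2.resize(b,None,fx=3.1,fy=3.1,interpolation=cv2.INTER_CUBIC))
E
```

```text
(no output)
```

View pics/a.png

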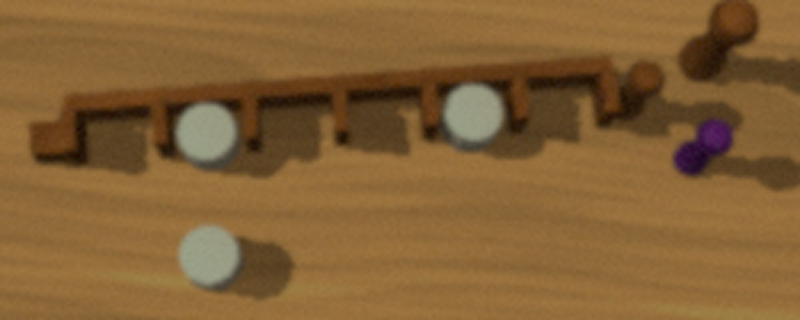

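View pics/b.png

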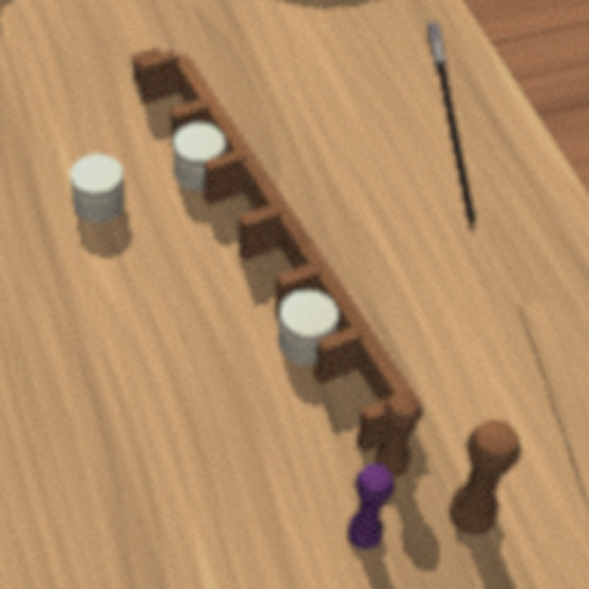

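Confirmed: the small brown post stands just beside the end wall at the −y end. So the order is divider5, 4, 3, and the target is the gap at y=−36, which is empty. Next I fit the poses.

```bash
cat > h.py <<'E'
import numpy as np,cv2
from cell import env,viewer,job
C={n:viewer.calibration(n) for n in("top","side")}
def proj(n,P):
    c=C[n];E=c["extrinsics"];p=np.atleast_2d(P)@E[:3,:3].T+E[:3,3]
    f=200/np.tan(np.radians(c["vfov"]/2))
    return p[:,:2]/p[:,2:]*f+[c["cx"],c["cy"]]
def ray(n,uv,z):
    c=C[n];E=c["extrinsics"];f=200/np.tan(np.radians(c["vfov"]/2))
    d=E[:3,:3].T@np.array([(uv[0]-c["cx"])/f,(uv[1]-c["cy"])/f,1]);o=-E[:3,:3].T@E[:3,3]
    return o+d*(z-o[2])/d[2]
def W(r,P):
    c,s=np.cos(r[2]),np.sin(r[2]);P=np.atleast_2d(P).astype(float)
    return np.c_[r[0]+c*P[:,0]-s*P[:,1],r[1]+s*P[:,0]+c*P[:,1],P[:,2]]
E
cat > fit.py <<'E'
from h import *
from scipy.optimize import least_squares
T=lambda p:np.array(p)/3.2+[215,140]
S=lambda p:np.array(p)/3.1+[260,110]
obs=[]
for y,u in((.144,163),(.072,253),(0,342),(-.072,431),(-.144,519)): obs.append(("top",(-.018,y,.05),T((u,0)),(1,0)))
for y,p in((.066,(205,172)),(-.006,(241,226)),(-.15,(317,352)),(-.222,(360,416))): obs.append(("side",(-.018,y,.05),S(p),(1,1)))
obs.append(("side",(-.018,-.006,0),S((245,253)),(1,1)))
obs.append(("top",(-.018,0,0),T((342,143)),(0,1)));obs.append(("top",(-.018,-.144,0),T((519,130)),(0,1)));obs.append(("top",(-.018,.072,0),T((253,150)),(0,1)))
res=lambda r:np.concatenate([(proj(n,W(r,P))[0]-o)*w for n,P,o,w in obs])
s=least_squares(res,[.67,0,0],loss="soft_l1");r=s.x;print(r);print(res(r).round(1))
np.save("rack.npy",r)
print("post",W(r,(0,-.238,.0)),"post head seen",ray("top",T((645,77)),.08))
for nm,a,b in(("pot",(209,254),(98,172)),("pot_a",(206,131),(199,141)),("pot_b",(473,112),(309,313))):
    p=ray("top",T(a),.042);q=ray("side",S(b),.042);m=(p+q)/2;c,s_=np.cos(r[2]),np.sin(r[2]);d=m-[r[0],r[1],0]
    print(nm,p.round(4),q.round(4),"rack",(c*d[0]+s_*d[1]).round(4),(-s_*d[0]+c*d[1]).round(4))
ims=[]
for n,f,(x0,y0,w,h) in(("top",3.2,(215,140,250,62)),("side",2,(300,110,150,150))):
    im=cv2.imread(f"pics/{n}0.png")[y0:y0+h,x0:x0+w];im=cv2.resize(im,None,fx=f,fy=f,interpolation=cv2.INTER_CUBIC)
    for y in(.216,.144,.072,0,-.072,-.144,-.216):
        for z in(0,.05):
            q=proj(n,W(r,[(-.018,y-.006,z),(-.018,y+.006,z),(.018,y+.006,z),(.018,y-.006,z)]))
            cv2.polylines(im,[np.int32((q-[x0,y0]+.5)*f)],True,(0,255,0) if z else (255,255,0),1)
    ims.append(im)
w=800
cv2.imwrite("pics/ov.png",np.vstack([cv2.copyMakeBorder(i,0,0,0,w-i.shape[1],0) for i in ims]))
E
python3 fit.py
```

```text
[0.63560626 0.02449189 0.12223432]
[-0.9  0.  -0.6  0.   0.   0.   0.6  0.   1.4  0.   0.5 -1.9  0.2 -1.
  0.6 -1.2  0.6  0.7 -1.7  2.1 -0.   0.4 -0.   1.2  0.  -0.1]
post [[ 0.66462564 -0.21173232  0.        ]] post head seen [ 0.66524273 -0.2092915   0.08      ]
pot [0.513  0.1203 0.042 ] [0.5174 0.1166 0.042 ] rack -0.1081 0.1079
pot_a [0.6118 0.1306 0.042 ] [0.6146 0.1266 0.042 ] rack -0.0095 0.1061
pot_b [ 0.6401 -0.0812  0.042 ] [ 0.6431 -0.0857  0.042 ] rack -0.0072 -0.1079
```

View pics/ov.png

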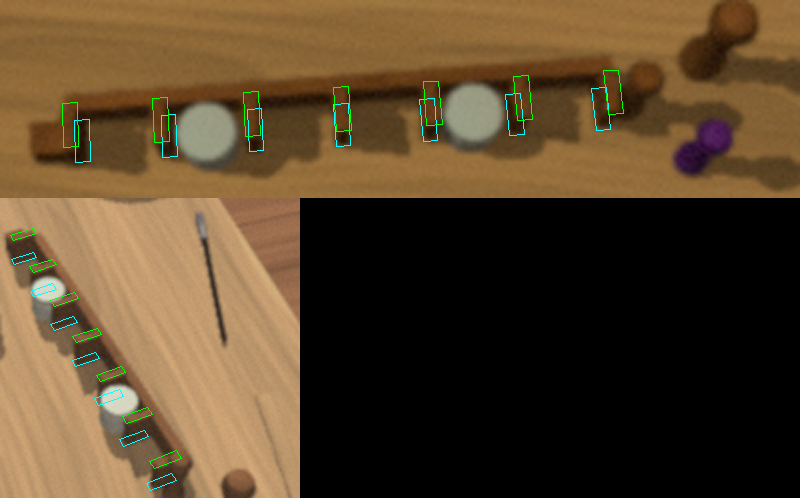

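The overlay matches the middle dividers, but the model comes out about 2% too wide toward the ends, and the two cameras disagree by about 5 mm. That suggests lens distortion, so I'll check the far table edge for straightness and refit with a radial term.

```bash
cat > fit2.py <<'E'
from h import *
from scipy.optimize import least_squares
im=cv2.GaussianBlur(cv2.imread("pics/top0.png")[:,:,1].astype(np.float32),(0,0),1.5)
us=np.arange(10,620,15);vs=[]
for u in us:
    v0=int(53+(u/640)*38); g=np.diff(im[v0-20:v0+20,u]);vs.append(v0-20+.5+g.argmax())
us=us+0.;vs=np.array(vs);c=C["top"]
f=200/np.tan(np.radians(c["vfov"]/2))
def und(k,u,v):
    x=(u-c["cx"])/f;y=(v-c["cy"])/f; xu,yu=x,y
    for _ in range(20):
        s=1+k*(xu**2+yu**2);xu,yu=x/s,y/s
    return xu,yu
def rl(k):
    x,y=und(k[0],us,vs);p=np.polyfit(x,y,1);return (y-np.polyval(p,x))*f
s=least_squares(rl,[0.],loss="soft_l1");print("k1 edge",s.x,rl([0]).round(1),rl(s.x).round(1))
T=lambda p:np.array(p)/3.2+[215,140]
S=lambda p:np.array(p)/3.1+[260,110]
def pk(n,P,k):
    q=proj(n,P)[0];cc=C[n];ff=200/np.tan(np.radians(cc["vfov"]/2));d=(q-[cc["cx"],cc["cy"]])/ff
    return d*(1+k*(d@d))*ff+[cc["cx"],cc["cy"]]
obs=[]
for y,u in((.144,163),(.072,253),(0,342),(-.072,431),(-.144,519)): obs.append(("top",(-.018,y,.05),T((u,0)),(1,0)))
for y,p in((.066,(205,172)),(-.006,(241,226)),(-.15,(317,352)),(-.222,(360,416))): obs.append(("side",(-.018,y,.05),S(p),(1,1)))
obs.append(("side",(-.018,-.006,0),S((245,253)),(1,1)))
obs+=[("top",(-.018,0,0),T((342,143)),(0,1)),("top",(-.018,-.144,0),T((519,130)),(0,1)),("top",(-.018,.072,0),T((253,150)),(0,1)),("top",(0,-.238,.075),T((645,77)),(1,1))]
P3=[((209,254),(98,172)),((206,131),(199,141)),((473,112),(309,313))]
# params: rack(3), k, 3 pots xy, camera offsets (world, prior 2 mm)
def res(p):
    r=p[:3];k=p[3];o={"top":np.r_[p[10:12],0],"side":np.r_[p[12:14],0]}
    e=[(pk(n,W(r,P)+o[n],k)-q)*w for n,P,q,w in obs]
    for i,(a,b) in enumerate(P3):
        X=np.r_[p[4+2*i:6+2*i],.042][None]
        e+=[pk("top",X+o["top"],k)-T(a),pk("side",X+o["side"],k)-S(b)]
    return np.concatenate(e+[p[10:]/.003])
s=least_squares(res,np.r_[.637,.024,.12,-.1,.515,.118,.613,.128,.641,-.083,0,0,0,0],loss="soft_l1",x_scale=np.r_[.01,.01,.01,.1,[.01]*10])
p=s.x;print(p.round(4));print(res(p).round(1));r=p[:3];np.save("rack.npy",r)
c_,s_=np.cos(r[2]),np.sin(r[2])
for i in range(3):
    d=p[4+2*i:6+2*i]-r[:2];print("pot",i,(c_*d[0]+s_*d[1]).round(4),(-s_*d[0]+c_*d[1]).round(4))
np.save("fit.npy",p)
E
python3 fit2.py
```

```text
k1 edge [0.00530497] [-0.4 -0.2  0.   0.3 -0.5 -0.3 -0.1  0.1  0.3 -0.5 -0.3 -0.1  0.1  0.3
  0.5  0.7  0.9  0.1  0.3 -0.5 -0.3 -0.1  0.1  0.3  0.6 -0.2 -0.   0.2
 -0.6 -0.4 -0.2 -0.   0.2  0.4  0.6 -0.2  0.   0.2 -0.6 -0.4 -0.2] [-0.1  0.   0.2  0.4 -0.4 -0.3 -0.1  0.1  0.3 -0.5 -0.4 -0.2  0.   0.2
  0.4  0.6  0.8 -0.   0.2 -0.6 -0.4 -0.2  0.   0.2  0.4 -0.4 -0.1  0.1
 -0.7 -0.5 -0.3 -0.   0.2  0.4  0.6 -0.1  0.1  0.3 -0.4 -0.2  0.1]
[ 0.6356  0.0237  0.1292 -0.1453  0.5148  0.1189  0.6132  0.1291  0.6418
 -0.0836  0.      0.0011 -0.     -0.0011]
[-0.8  0.  -0.6  0.  -0.1  0.   0.4  0.   1.1  0.   0.6 -1.3  0.4 -0.5
  1.1 -0.8  1.2  1.  -1.4  2.7 -0.   0.4 -0.   0.9  0.   0.1 -0.6  0.6
  0.2 -0.8 -1.  -0.1  0.3 -0.5 -0.7 -0.2  0.4 -0.6 -0.7 -0.2  0.   0.4
 -0.  -0.4]
pot 0 -0.1075 0.1099
pot 1 -0.0087 0.1073
pot 2 -0.0076 -0.1072
```

Lens is fine: the edge is straight, and the 2% was a bias in how I read the dividers. Rack is about (0.636, 0.024), yaw 0.127, and the pots land at rack y = ±0.107, as they should. Moving above divider5.

```bash
python3 -m creep '[[0,0,-0.034,0.5,-1,0,0],[0,0,-0.034,0.5,-1,0,0],[0,0,-0.034,0.5,-1,0,0],[0,0,-0.034,0.5,-1,0,0],[0,0,-0.034,0.5,-1,0,0],[0,0,-0.034,0.5,-1,0,0],[0,0,-0.034,0.5,-1,0,0],[0,0,-0.034,0.5,-1,0,0],[0,0,-0.034,0.5,-1,0,0],[0,0,-0.034,0.5,-1,0,0],[0,0,-0.034,0.5,-1,0,0],[0,0,-0.034,0.5,-1,0,0],[0,0,-0.034,0.5,-1,0,0],[0,0,-0.034,0.5,-1,0,0],[0,0,-0.034,0.5,-1,0,0],[0,0,-0.034,0.5,-1,0,0],[0,0,-0.034,0.5,-1,0,0],[0,0,-0.034,0.5,-1,0,0],[0,0,-0.034,0.5,-1,0,0],[0,0,-0.034,0.5,-1,0,0]]'
python3 -m creep '[[0,0,-0.034,0.5,-1,-0.5,0],[0,0,-0.034,0.5,-1,-0.5,0],[0,0,-0.034,0.5,-1,-0.5,0],[0,0,-0.034,0.5,-1,-0.5,0],[0,0,-0.034,0.5,-1,-0.5,0],[0,0,-0.034,0.5,-1,-0.5,0],[0,0,-0.034,0.5,-1,-0.5,0],[0,0,-0.034,0.4,-1,-0.5,0],[0,0,-0.034,0,-1,-0.5,0],[0,0,0,0,0,0,0],[0,0,0,0,0,0,0]]'
```

```text
t: 1.77
tcp_pos: [0.5444, 0.1062, 0.2391]
ee_rot: [-1.685, -2.651, 0.0]
force: [0.3, 0.2, 0.1]
gripper_width: 0.0
grasp_force: 0.0
t: 2.68
tcp_pos: [0.6411, -0.1184, 0.1254]
ee_rot: [-2.068, -2.362, 0.002]
force: [0.2, 0.6, 0.6]
gripper_width: -0.002
grasp_force: 0.0
```

```bash
python3 -m creep '[[0,0,0,0.4,0,-0.5,0],[0,0,0,0,0,-0.7,0],[0,0,0,0,0,-0.7,0],[0,0,0,0,0,-0.4,0],[0,0,0,0,0,-0.2,0],[0,0,0,0,0,0,0]]'
python3 - <<'E'
from h import *
a=cv2.resize(viewer.snapshot("side")[110:300,260:450],None,fx=3,fy=3,interpolation=cv2.INTER_CUBIC);cv2.imwrite("pics/c.png",a)
E
```

```text
t: 3.18
tcp_pos: [0.6513, -0.1168, 0.0637]
ee_rot: [-2.066, -2.365, 0.001]
force: [-0.7, 0.1, -0.3]
gripper_width: 0.002
grasp_force: 0.0
```

View pics/c.png

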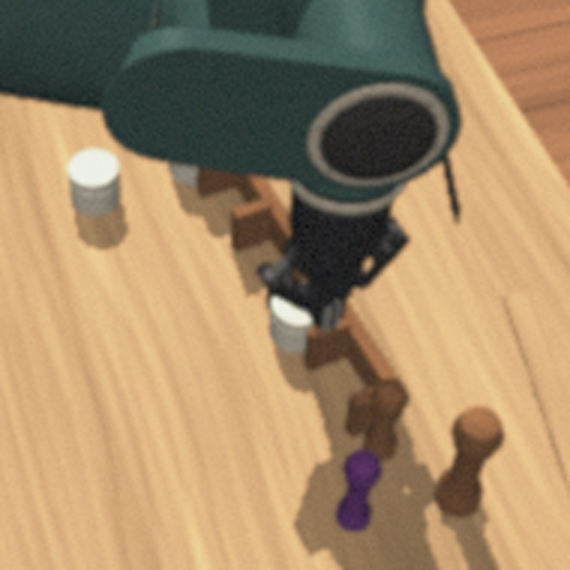

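Fingertips at about (328,322) are just over divider5's top, clear of pot_b. Now a slow descent to contact.

```bash
python3 -m creep '[[0,0,0,0,0,-0.1,0],[0,0,0,0,0,-0.08,0],[0,0,0,0,0,-0.04,0],[0,0,0,0,0,0,0]]'
python3 -m creep '[[0,0,0,0,0,-0.04,0],[0,0,0,0,0,0,0]]'
```

```text
t: 3.57
tcp_pos: [0.6516, -0.1174, 0.0589]
ee_rot: [2.068, 2.365, 0.0]
force: [-0.4, -0.2, 0.5]
gripper_width: -0.0
grasp_force: 0.0
t: 3.73
tcp_pos: [0.6517, -0.1175, 0.0581]
ee_rot: [2.068, 2.365, 0.0]
force: [-0.8, -0.1, 1.5]
gripper_width: -0.002
grasp_force: 0.3
```

```bash
python3 -m creep '[[0,0,0,0,0,-0.04,0],[0,0,0,0,0,0,0],[0,0,0,0,0,0,0]]'
```

```text
t: 3.98
tcp_pos: [0.6518, -0.1175, 0.058]
ee_rot: [2.067, 2.365, 0.001]
force: [-6.0, 0.6, 10.9]
gripper_width: 0.001
grasp_force: 5.4
```

Contact with divider5 (10.9 N at tip height 50 mm). Next divider4, at (−0.009, +0.0714) from here.

```bash
python3 -m creep '[[0,0,0,0,0,0.4,0],[0,0,0,0,0,0.4,0],[0,0,0,-0.12,0.96,0,0],[0,0,0,-0.13,0.95,0,0],[0,0,0,-0.12,0.95,0,0],[0,0,0,0,0,-0.3,0],[0,0,0,0,0,-0.3,0],[0,0,0,0,0,-0.1,0],[0,0,0,0,0,-0.05,0],[0,0,0,0,0,-0.05,0],[0,0,0,0,0,0,0],[0,0,0,0,0,0,0]]'
```

```text
t: 4.98
tcp_pos: [0.6424, -0.0464, 0.058]
ee_rot: [-2.068, -2.364, -0.001]
force: [-8.9, 5.8, 13.7]
gripper_width: -0.005
grasp_force: 6.5
```

```bash
python3 -m creep '[[0,0,0,0,0,0.4,0],[0,0,0,0,0,0.4,0],[0,0,0,-0.12,0.96,0,0],[0,0,0,-0.13,0.95,0,0],[0,0,0,-0.12,0.95,0,0],[0,0,0,0,0,-0.3,0],[0,0,0,0,0,-0.3,0],[0,0,0,0,0,-0.1,0],[0,0,0,0,0,-0.05,0],[0,0,0,0,0,-0.05,0],[0,0,0,0,0,0,0],[0,0,0,0,0,0,0]]'
python3 -m creep '[[0,0,0,0,0,1,28],[0,0,0,0,0,1,28],[0,0,0,0,0,1,28],[0,0,0,0,0,0,28]]'
```

```text
t: 5.98
tcp_pos: [0.6332, 0.0248, 0.058]
ee_rot: [-2.069, -2.364, -0.0]
force: [-8.3, 3.4, 12.9]
gripper_width: 0.001
grasp_force: 6.4
t: 6.32
tcp_pos: [0.635, 0.0245, 0.1374]
ee_rot: [2.066, 2.36, 0.006]
force: [0.2, -0.2, -0.2]
gripper_width: 0.325
grasp_force: 0.0
```

All three touched in order. Next go to the +y side of the pot with fingers 28 mm apart as a cradle, then lower.

```bash
python3 -m creep '[[0,0,0,-0.85,1,0,28],[0,0,0,-0.85,1,0,28],[0,0,0,-0.85,1,0,28],[0,0,0,-0.85,1,0,28],[0,0,0,-0.85,1,0,28],[0,0,0,-0.85,1,0,28],[0,0,0,0,0,-0.8,28],[0,0,0,0,0,-0.8,28],[0,0,0,0,0,-0.8,28],[0,0,0,0,0,-0.8,28],[0,0,0,0,0,-0.8,28],[0,0,0,0,0,-0.5,28],[0,0,0,0,0,0,28],[0,0,0,0,0,0,28]]'
python3 - <<'E'
from h import *
a=cv2.resize(viewer.snapshot("top")[140:260,215:415],None,fx=4,fy=4,interpolation=cv2.INTER_CUBIC);cv2.imwrite("pics/d.png",a)
E
```

```text
t: 7.48
tcp_pos: [0.5057, 0.1751, 0.0193]
ee_rot: [-2.068, -2.364, 0.001]
force: [0.1, 0.4, 0.8]
gripper_width: 0.328
grasp_force: 0.0
```

View pics/d.png

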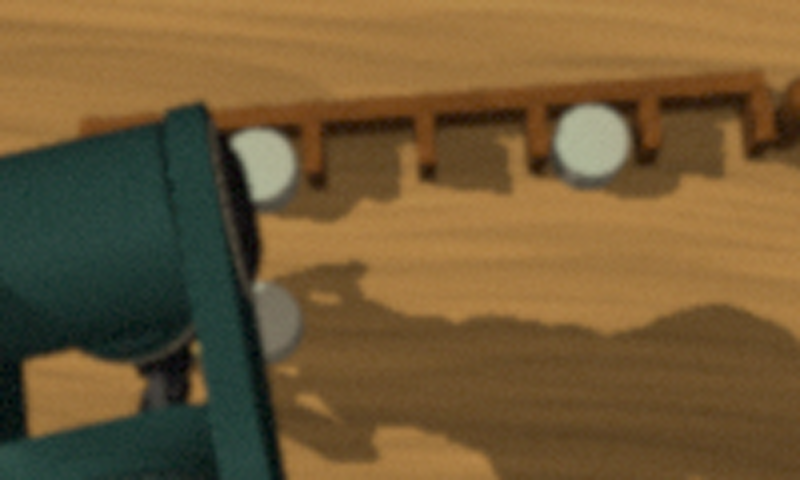

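Pot is undisturbed at its original place (lid around (268,320) in this crop). The tool is 2 mm off the pot's line, so I push along rack −y.

```bash
python3 -m creep '[[0,0,0,0.038,-0.298,0,28],[0,0,0,0.038,-0.298,0,28],[0,0,0,0.038,-0.298,0,28],[0,0,0,0.038,-0.298,0,28],[0,0,0,0.038,-0.298,0,28],[0,0,0,0.038,-0.298,0,28],[0,0,0,0.038,-0.298,0,28],[0,0,0,0.038,-0.298,0,28],[0,0,0,0.038,-0.298,0,28],[0,0,0,0.038,-0.298,0,28],[0,0,0,0.038,-0.298,0,28],[0,0,0,0.038,-0.298,0,28],[0,0,0,0.038,-0.298,0,28],[0,0,0,0.038,-0.298,0,28],[0,0,0,0.038,-0.298,0,28],[0,0,0,0.038,-0.298,0,28],[0,0,0,0.03,-0.25,0,28],[0,0,0,0.03,-0.2,0,28],[0,0,0,0.02,-0.1,0,28],[0,0,0,0,0,0,28]]'
cat > where.py <<'E'
from h import *
import sys
r=np.load("rack.npy");r[2]=.127;o=env.observe();d=o["tcp_pos"][:2]-r[:2];c,s=np.cos(r[2]),np.sin(r[2])
print("TCP rack",(c*d[0]+s*d[1]).round(4),(-s*d[0]+c*d[1]).round(4),o["tcp_pos"][2].round(4),o["force"].round(1))
E
python3 where.py; python3 - <<'E'
from h import *
a=cv2.resize(viewer.snapshot("top")[140:260,215:415],None,fx=4,fy=4,interpolation=cv2.INTER_CUBIC);cv2.imwrite("pics/e.png",a)
E
```

```text
t: 9.2
tcp_pos: [0.5228, 0.042, 0.0192]
ee_rot: [2.068, 2.365, -0.001]
force: [0.1, 0.1, -0.5]
gripper_width: 0.331
grasp_force: 0.0
TCP rack -0.1096 0.0324 0.0192 [ 0.1  0.1 -0.5]
```

View pics/e.png

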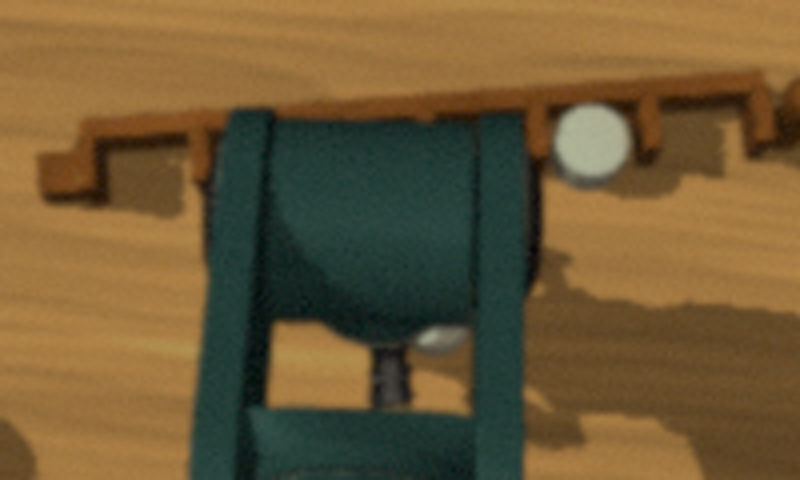

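Pot is riding in the cradle (lid edge visible at (440,338), just right of the finger). I'll finish the last 38 mm, retract, raise, turn a quarter, and move behind the pot.

```bash
python3 -m creep '[[0,0,0,0.038,-0.298,0,28],[0,0,0,0.038,-0.298,0,28],[0,0,0,0.038,-0.298,0,28],[0,0,0,0.03,-0.25,0,28],[0,0,0,0.03,-0.2,0,28],[0,0,0,0.02,-0.1,0,28],[0,0,0,0.01,-0.07,0,28],[0,0,0,0,0,0,28],[0,0,0,0,0,0,28],[0,0,0,-0.03,0.25,0,28],[0,0,0,-0.05,0.4,0,28],[0,0,0,-0.05,0.4,0,28],[0,0,0,0,0,0.8,28],[0,0,0,0,0,1,28],[0,0,0,0,0,1,28],[0,0,0,0,0,0.6,28],[0,0,0,0,0,0,28]]'
python3 where.py
python3 -m creep '[[0,0,0.121,-0.16,-0.2,0,28],[0,0,0.121,-0.16,-0.2,0,28],[0,0,0.121,-0.16,-0.2,0,28],[0,0,0.121,-0.16,-0.2,0,28],[0,0,0.121,-0.16,-0.2,0,28],[0,0,0.121,-0.16,-0.2,0,28],[0,0,0.121,-0.16,-0.2,0,28],[0,0,0.121,-0.16,-0.2,0,28],[0,0,0.121,-0.16,-0.2,0,28],[0,0,0.121,-0.16,-0.2,0,28],[0,0,0.121,-0.16,-0.2,0,28],[0,0,0.121,-0.16,-0.2,0,28],[0,0,0.121,0,0,0,28],[0,0,0,0,0,0,28],[0,0,0,0,0,0,28]]'
python3 where.py; python3 - <<'E'
from h import *
t=viewer.snapshot("top")[140:260,265:405];s=viewer.snapshot("side")[110:230,270:410]
cv2.imwrite("pics/f.png",cv2.resize(np.vstack([t,s]),None,fx=2.5*1,fy=2.5,interpolation=cv2.INTER_CUBIC))
E
```

```text
t: 10.67
tcp_pos: [0.5259, 0.0322, 0.108]
ee_rot: [2.064, 2.363, 0.005]
force: [1.0, -0.3, 0.2]
gripper_width: 0.328
grasp_force: 0.0
TCP rack -0.1077 0.0223 0.108 [ 1.  -0.3  0.2]
t: 11.92
tcp_pos: [0.4764, -0.0284, 0.1037]
ee_rot: [0.208, -3.134, -0.0]
force: [0.7, 0.5, 0.3]
gripper_width: 0.328
grasp_force: 0.0
TCP rack -0.1645 -0.0316 0.1037 [0.7 0.5 0.3]
```

View pics/f.png

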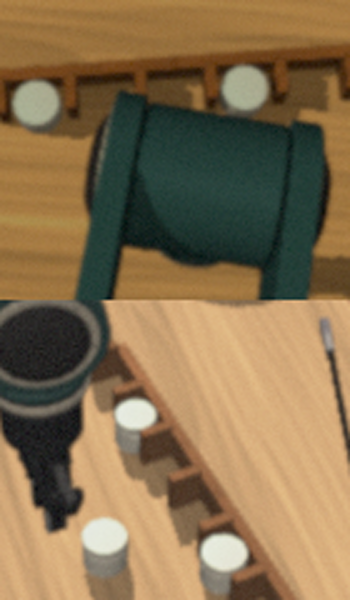

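Side half: pot lid centre (105,541), pot_b lid (224,553). I'll check the pot's rack y, with pot_b as reference.

```bash
python3 - <<'E'
from h import *
r=np.load("rack.npy");r[2]=.127;c,s=np.cos(.127),np.sin(.127)
for p in((105,541),(224,553),(136,416)):
    q=ray("side",(p[0]/2.5+270,(p[1]-300)/2.5+110),.042);d=q[:2]-r[:2];print(q.round(4),(c*d[0]+s*d[1]).round(4),(-s*d[0]+c*d[1]).round(4))
E
```

```text
[ 0.5314 -0.0364  0.042 ] -0.111 -0.0464
[ 0.6427 -0.0864  0.042 ] -0.0069 -0.1101
[0.6141 0.1231 0.042 ] -0.0087 0.1012
```

Pot is about −42 mm in y after the reference correction, and within the cradle's capture range. Lower with the tool at y≈−40, then push in while drifting back to −36, pausing before it enters the gap.

```bash
python3 -m creep '[[0,0,0,0.04,-0.33,-0.8,28],[0,0,0,0,0,-0.8,28],[0,0,0,0,0,-0.8,28],[0,0,0,0,0,-0.7,28],[0,0,0,0,0,-0.33,28],[0,0,0,0,0,0,28],[0,0,0,0.197,0.035,0,28],[0,0,0,0.197,0.035,0,28],[0,0,0,0.197,0.035,0,28],[0,0,0,0.197,0.035,0,28],[0,0,0,0.197,0.035,0,28],[0,0,0,0.197,0.035,0,28],[0,0,0,0.197,0.035,0,28],[0,0,0,0.197,0.035,0,28],[0,0,0,0.197,0.035,0,28],[0,0,0,0.197,0.035,0,28]]'
python3 where.py
python3 -m creep '[[0,0,0,0.197,0.035,0,28],[0,0,0,0.197,0.035,0,28],[0,0,0,0.197,0.035,0,28],[0,0,0,0.197,0.035,0,28],[0,0,0,0.197,0.035,0,28],[0,0,0,0.12,0.02,0,28],[0,0,0,0,0,0,28],[0,0,0,0,0,0,28]]'
python3 where.py; python3 - <<'E'
from h import *
s=viewer.snapshot("side")[120:270,280:440]
cv2.imwrite("pics/g.png",cv2.resize(s,None,fx=4,fy=4,interpolation=cv2.INTER_CUBIC))
E
```

```text
t: 13.35
tcp_pos: [0.5274, -0.0284, 0.0185]
ee_rot: [0.214, -3.134, 0.0]
force: [-1.2, -0.4, 2.0]
gripper_width: 0.334
grasp_force: 1.1
TCP rack -0.114 -0.038 0.0185 [-1.2 -0.4  2. ]
t: 14.02
tcp_pos: [0.5546, -0.0235, 0.0184]
ee_rot: [-0.214, 3.134, 0.0]
force: [0.3, -0.4, 0.8]
gripper_width: 0.328
grasp_force: 0.0
TCP rack -0.0863 -0.0366 0.0184 [ 0.3 -0.4  0.8]
```

View pics/g.png

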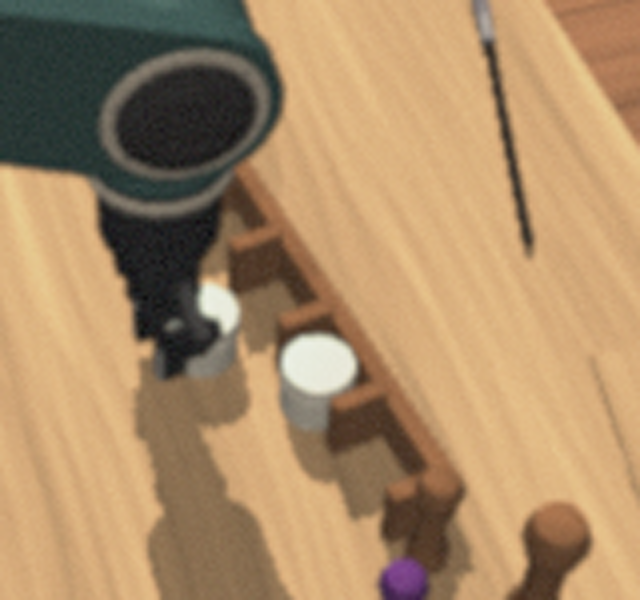

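Pot is cradled (lid centre about (201,313)), in front of the gap between d3 (255,245) and d4 (300,320). Checking its y against pot_b (319,364).

```bash
python3 - <<'E'
from h import *
r=np.load("rack.npy");c,s=np.cos(.127),np.sin(.127)
for p,z in(((201,313),.042),((319,364),.042),((231,247),.05),((330,407),.05)):
    q=ray("side",(p[0]/4+280,p[1]/4+120),z);d=q[:2]-r[:2];print(q.round(4),(c*d[0]+s*d[1]).round(4),(-s*d[0]+c*d[1]).round(4))
E
```

```text
[ 0.5842 -0.0246  0.042 ] -0.0571 -0.0415
[ 0.6433 -0.0859  0.042 ] -0.0063 -0.1097
[0.6182 0.0168 0.05  ] -0.0181 -0.0047
[ 0.6358 -0.1246  0.05  ] -0.0186 -0.1472
```

Estimates lie between −37 and −42, so I nudge +2.5 mm in y and enter slowly, watching the forces.

```bash
python3 -m creep '[[0,0,0,0.08,0.06,0,28],[0,0,0,0.09,0.06,0,28],[0,0,0,0.1,0.013,0,28],[0,0,0,0.1,0.013,0,28],[0,0,0,0.1,0.013,0,28],[0,0,0,0.1,0.013,0,28],[0,0,0,0.1,0.013,0,28]]'
python3 where.py
python3 -m creep '[[0,0,0,0.1,0.013,0,28],[0,0,0,0.1,0.013,0,28],[0,0,0,0.1,0.013,0,28],[0,0,0,0.1,0.013,0,28],[0,0,0,0.1,0.013,0,28]]'
python3 where.py
```

```text
t: 14.65
tcp_pos: [0.5716, -0.019, 0.0186]
ee_rot: [-0.214, 3.134, -0.0]
force: [0.7, 0.9, -0.4]
gripper_width: 0.325
grasp_force: 0.3
TCP rack -0.0689 -0.0343 0.0186 [ 0.7  0.9 -0.4]
t: 15.07
tcp_pos: [0.584, -0.0173, 0.0185]
ee_rot: [0.214, -3.134, -0.0]
force: [-0.6, 0.4, -0.7]
gripper_width: 0.327
grasp_force: 0.3
TCP rack -0.0564 -0.0342 0.0185 [-0.6  0.4 -0.7]
```

```bash
python3 -m creep '[[0,0,0,0.1,0.013,0,28],[0,0,0,0.1,0.013,0,28],[0,0,0,0.1,0.013,0,28],[0,0,0,0.1,0.013,0,28],[0,0,0,0.08,0.01,0,28],[0,0,0,0.04,0.005,0,28],[0,0,0,0,0,0,28]]'
python3 where.py
python3 -m creep '[[0,0,0,0.04,0.005,0,28],[0,0,0,0.04,0.005,0,28],[0,0,0,0,0,0,28]]'
python3 where.py; python3 - <<'E'
from h import *
s=viewer.snapshot("side")[130:250,310:430]
cv2.imwrite("pics/i.png",cv2.resize(s,None,fx=4.5,fy=4.5,interpolation=cv2.INTER_CUBIC))
E
```

```text
t: 15.65
tcp_pos: [0.597, -0.0157, 0.0185]
ee_rot: [-0.214, 3.134, 0.0]
force: [-0.3, 0.2, -0.6]
gripper_width: 0.326
grasp_force: 0.0
TCP rack -0.0433 -0.0342 0.0185 [-0.3  0.2 -0.6]
t: 15.9
tcp_pos: [0.5989, -0.0154, 0.0186]
ee_rot: [-0.214, 3.134, -0.0]
force: [0.3, 0.1, 0.6]
gripper_width: 0.323
grasp_force: 0.1
TCP rack -0.0414 -0.0342 0.0186 [0.3 0.1 0.6]
```

No views left, so force decides from here: 1 mm steps until the back board resists.

```bash
python3 -m creep '[[0,0,0,0.04,0.005,0,28],[0,0,0,0.04,0.005,0,28],[0,0,0,0,0,0,28]]'
python3 where.py
python3 -m creep '[[0,0,0,0.04,0.005,0,28],[0,0,0,0.04,0.005,0,28],[0,0,0,0,0,0,28]]'
python3 where.py
```

```text
t: 16.2
tcp_pos: [0.6009, -0.0152, 0.0186]
ee_rot: [-0.214, 3.134, -0.0]
force: [0.2, -0.4, 0.7]
gripper_width: 0.329
grasp_force: 0.1
TCP rack -0.0393 -0.0342 0.0186 [ 0.2 -0.4  0.7]
t: 16.45
tcp_pos: [0.6029, -0.0149, 0.0186]
ee_rot: [-0.214, 3.134, 0.0]
force: [0.2, 1.0, -0.8]
gripper_width: 0.326
grasp_force: 0.1
TCP rack -0.0373 -0.0342 0.0186 [ 0.2  1.  -0.8]
```

```bash
python3 -m creep '[[0,0,0,0.04,0.005,0,28],[0,0,0,0.04,0.005,0,28],[0,0,0,0,0,0,28]]'
python3 where.py
python3 -m creep '[[0,0,0,0.04,0.005,0,28],[0,0,0,0,0,0,28]]'
python3 where.py
```

```text
t: 16.7
tcp_pos: [0.6049, -0.0147, 0.0185]
ee_rot: [0.214, -3.134, 0.0]
force: [-0.7, -0.7, -0.1]
gripper_width: 0.326
grasp_force: 0.2
TCP rack -0.0353 -0.0342 0.0185 [-0.7 -0.7 -0.1]
t: 16.87
tcp_pos: [0.6053, -0.0146, 0.0184]
ee_rot: [0.214, -3.133, 0.0]
force: [-5.2, 0.1, 3.8]
gripper_width: 0.326
grasp_force: 2.9
TCP rack -0.0349 -0.0342 0.0184 [-5.2  0.1  3.8]
```

Resistance of 5 N right where the back board should be (TCP −35 mm, 1.6 mm from prediction). Back off, raise, and verify by blob detection.

```bash
python3 -m creep '[[0,0,0,-0.1,-0.013,0,28],[0,0,0,-0.4,-0.05,0,28],[0,0,0,-0.6,-0.08,0,28],[0,0,0,-0.6,-0.08,0.5,28],[0,0,0,-0.5,0,1,28],[0,0,0,-0.5,0,1,28],[0,0,0,-0.5,0.5,1,28],[0,0,0,-0.5,1,1,28],[0,0,0,-0.5,1,1,28],[0,0,0,0,1,1,28],[0,0,0,0,1,1,28],[0,0,0,0,1,0,28],[0,0,0,0,1,0,28],[0,0,0,0,1,0,28],[0,0,0,0,1,0,28],[0,0,0,0,1,0,28],[0,0,0,0,1,0,28],[0,0,0,0,0,0,28]]'
python3 - <<'E'
from h import *
r=np.load("rack.npy");c,s=np.cos(.127),np.sin(.127)
for n,(x0,y0,w,h),th in(("top",(225,150,200,90),120),("side",(270,130,150,130),150)):
    im=viewer.snapshot(n);cv2.imwrite(f"pics/end_{n}.png",im);a=im[y0:y0+h,x0:x0+w]
    hsv=cv2.cvtColor(a,cv2.COLOR_BGR2HSV);m=((hsv[...,1]<50)&(hsv[...,2]>th)).astype(np.uint8)
    k,_,st,ce=cv2.connectedComponentsWithStats(m)
    for i in range(1,k):
        if st[i,4]>60:
            q=ray(n,ce[i]+[x0,y0],.042);d=q[:2]-r[:2];print(n,(ce[i]+[x0,y0]).round(1),st[i],(c*d[0]+s*d[1]).round(4),(-s*d[0]+c*d[1]).round(4))
E
```

```text
t: 18.37
tcp_pos: [0.4999, 0.2453, 0.2057]
ee_rot: [0.217, -3.134, -0.001]
force: [-0.4, -0.4, 0.3]
gripper_width: 0.327
grasp_force: 0.0
top [362.2 175. ] [129  17  17  17 243] -0.0086 -0.103
top [334.3 176.5] [101  18  18  18 246] -0.0079 -0.0317
top [279. 181.] [ 45  23  19  17 250] -0.0101 0.11
side [323.6 155.5] [ 46  20  16  12 158] -0.0093 0.1054
side [347.1 190.8] [ 69  54  17  14 195] -0.006 -0.0368
side [359.1 210.7] [ 80  74  19  15 220] -0.0073 -0.1083
```

The pot is in the third gap (rack y about −34 mm), level with pot_a and pot_b, which have not moved. Handing in.

```bash
python3 -c "
from cell import env,viewer,job
print(job.hand_in())"
```

```text
the job is handed in; nothing more can be done
None
```

I touched dividers 5, 4 and 3 in that order, counting from the post's end, then pushed the pot into the third gap until the back board resisted with about 5 N, and handed the job in at about 18 s; the final pictures put the pot in that gap and the two rack pots unmoved, but I did not re-check the mug and bottle.

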